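# Press the bush flush in a cast tag with the lever press

### The arm

A 6-joint arm with a two-finger parallel gripper is mounted at the origin on a cart in front of the work surface, level with it; the furniture and walls round the work are solid. World frame = base frame: x ahead of the robot, y to its left, z up, the work surface at z = 0. Lengths are in mm, angles in rad, forces in N, time in s.
With the tool pointing down it reaches from about 350 to 975 mm from the base axis. Payload 7.1 kg.
Tool frame: the origin (TCP) lies midway between the tips of the shut fingers; the grasp point (between the pads) lies 19 mm behind it; z points along the fingers, y is the line along which they close (so a half turn about z gives the same grasp; the last joint's range is limited). The gripper opens to 88 mm and grips with 3 to 60 N. Pads are 20 mm wide; open, the fingers measure 115 mm over their backs; the gripper's body (75 mm by 178 mm) begins 61 mm behind the grasp point.
Start: joints at [-1.154, 0.423, 1.63, -0, 1.089, -0.019], TCP at [263.85, -566.558, 222.675] pointing down, gripper open.
Joint ranges: [-3, 3], [-0.9, 2.11], [0.09, 2.58], [-1.31, 4.45], [0.11, 2.69], [-2.54, 2.54]. Speed limits (rad/s): [2.39, 2.39, 3.01, 3.14, 3.14, 3.14].

### API

Orientations are given as a rotation vector (axis times angle).
In Python, from workcell import ctrl gives the robot as it stands. The module is installed in compiled form; this text tells all that it offers.
- The arm moves only by the tool apply_moves, never from a script. Its argument "targets" is a list of rows, each a list of 3 entries, a list of its own where there are three numbers: the opening, from -1 (shut) to 1 (fully open), then the shift along the tool's x, y, z normalised to -1 to 1, where 1 is 5 cm, then the turn, a rotation vector about the tool's x, y, z normalised to -1 to 1, where 1 is 90 degrees. In form: [[jaw, [x, y, z], [wx, wy, wz]], ...]. A call has 1 to 8 rows; each row shifts and turns the commanded pose from where the row before left it, along the tool's axes as they then stand; what a row does not reach is not made up. A row lasts 1/8 s, in which the tool goes at most 62.5 mm and 10.7 degrees, less where a joint would pass 70% of its speed; a pose out of reach is approached as far as the arm can. A call with a number of a shift or a turn outside -1 to 1 is refused whole. A call with a gripper value outside its range is refused whole. The fingers move at their own pace and stop on an object; the grip force is fixed at half the most. Time passes only in rows, so rows that do not move let the fingers close. It gives the time, the measured TCP pose, the force, the opening and the grip force at its end, in the units of the state.
- ctrl.get_obs(): the state, without advancing time (a new reading comes with each control period).
- ctrl.get_image(name): name is "scene" or "top"; returns a dict with "pixels" (384x512x3 uint8, blue, green, red), "camera_matrix" (3x3 intrinsics, pixels), "k1" (the pictures are not rectified: a ray, as slopes to the right and down, at radius r is drawn at 1 + k1 r^2 times it, then the intrinsics apply), "view" (4x4, takes a point from world to camera coordinates). Camera axes: x right, y down, z forward; pixel columns grow to the right and rows downward; lengths in mm; the calibration is good to about 2 mm. A picture is of the moment at which its call begins. There is no depth.
- ctrl.close_job(): hands the job in; it is judged then, once.
Trained networks look in the newest picture that a camera, given by its name, has taken for a name from the list of things; names that differ only in an ending like _2 or _b are one class to them, and where a whole thing is asked for, a point or a joint stands for the part that bears it (a point fixed in the world has none). Each returns a list of dicts, best first, with "score" (0 to 1); they miss things now and then, are a little off and sometimes report something else, mostly with a low value. They report only what shows in the picture. A call takes as long as a camera call. They do not tell look-alikes from the thing itself.
- ctrl.masks_of(label, camera): "region" (384x512 bool, what is visible of it) and "bbox" ([left, top, right, bottom] in pixels, round what is visible of it).
- ctrl.pinpoint(label, camera): "xy" ([column, row] in pixels: a listed point, or the origin of a listed thing).
The state is a dict: "t": time; "qpos": joint angles; "qvel": joint speeds; "joint_torque": joint torques, N m; "ee_pos": TCP position; "orientation": TCP orientation; "ft_force": force on the tool from outside, world axes, zero at the start; "moment": the same for the moment, N m; "width": finger opening in mm; "grasp_force": force on a finger pad.
Only numpy, scipy, OpenCV 4.12 (cv2) and the standard library are available. Lean on these libraries where they do the work, as an engineer would, in place of code of your own. Each camera call takes 0.05 s, during which the arm holds its last target. There are 200 camera calls.

### The job

Take the cast tag out of the grey rack, lay its brass-bush end on the bed of the blue lever press under the ram, swing the lever down to its stop so that the bush goes in flush, and let the lever come fully back up. Then take the tag out and lay it flat in the green tray, bush side up and let go. Leave the bottle, the stack of cups and the loose round casting beside the press where they stand.

Things in the scene. Friction and masses are not known exactly. Their poses are not given: they have to be found in the camera images.
- tag: cream cast resin bar, 140 x 34 x 12 mm, 0.1 kg, lying flat. Origin: centre of its underside; x along its length, y across, z up. A round brass bush (15 mm diameter) stands 8 mm proud of its top at x = +50 mm (20 mm from the +x end). At the start the plain (-x) half is inside the covered rack, so only the bush end can be held; in the press the gripper has room only at the plain end.
- tag_middle (a point): centre of the tag's volume, 6 mm above its underside
- bush_top (a point): centre of the top face of the brass bush
- bush (a joint): how far the bush has been pressed in, m: 0 as found (8 mm proud), 0.008 flush with the tag's top. It takes about 12 N.
- press: blue lever press, fixed. Origin on the worktop right under the ram (lever down). Lever reaches to -x; fork and pivot at x = +90 mm. Base 10 mm high, x -68 to 132, y -38 to 46. Steel bed 22 mm high, x -20 to 20, y -32 to 72. The tag goes in level from the +y side, lying along y: bush over the origin, bush end at y = -20, plain end at y = +120, standing out past the bed.
- lever (a joint): swing of the press lever, rad: 0 fully up (sprung home), 0.35 fully down at its stop. Axis along the press's y through its x = +90 mm, z = 65 mm; spring and bush ask about 5 to 12 N at the grip.
- lever_grip (a point): centre of the lever's black cross grip with red ends, a bar 22 mm in diameter and 78 mm long along the press's y; in the press's frame at about x = -105, z = 159 mm when up and x = -125, z = 87 mm when down. The lever's arm is 14 to 30 mm wide.
- ram_face (a point): centre of the ram's lower face (22 mm diameter). Lever down: 34 mm above the worktop, over the press's origin; lever up: about 33 mm higher and tilted. End stop (face at press y = -24 mm) and back fence (face at x = +21 mm, y -30 to 30) rise 8 mm above the bed and leave the tag 4 mm play.
- rack: low grey covered rack, fixed, 88 x 72 x 48 mm, open at its -x face. Origin: centre of its foot. Floor 22 mm high, roof from 44 to 48 mm; roof and walls from x = -37 to +43 mm, inner width 51 mm; a lip 30 mm wide carries the floor out to x = -54 mm. The tag lies on this floor, bush end standing out to -x.
- tray: green shallow open tray, fixed, 110 x 184 x 16 mm (x, y, z), walls 4 mm, floor about 4 mm. Origin: centre of its underside.
- bottle: white bottle with a blue cap, upright, 54 mm diameter, 118 mm high; origin at its foot. Bystander.
- cups: stack of clear plastic cups, 63 mm diameter, 72 mm high; origin at its foot. Bystander.
- disc: round cream resin casting, 71 x 65 x 13 mm, lying flat; origin at the centre of its underside. Bystander.
Things that resemble listed ones, but are neither listed nor needed, are in the scene too. Several things have the shape of the tag; the one meant has the colours described above.

How it is judged (in metres and radians):
On the way, in this order (a step that is already met when the one before it is completed fails the run):
1. the lever is down at its stop with the tag's bush under the ram, and the bush has gone in flush (value of joint lever above 0.315 rad and value of joint bush above 0.0062 m and horizontal distance between bush_top and ram_face below 0.012 m and angle between tag's own z axis and vertical below 0.1 rad), for 0.1 s.
2. the lever has come back up (value of joint lever below 0.04 rad), for 0.2 s.
At the end, for the whole second after the job is handed in: the bush is in flush (to within 1.8 mm), the lever is fully up (within 0.04 rad), and the tag lies released and still, flat on the floor of the tray (within 0.08 rad, middle no more than 14 mm above the tray's underside), wholly inside it, bush side up (value of joint bush above 0.0062 m and value of joint lever below 0.04 rad and x of tag_middle in the frame of tray between -0.04 and 0.04 m and y of tag_middle in the frame of tray between -0.03 and 0.03 m and z of tag_middle in the frame of tray below 0.014 m and angle between tag's own z axis and vertical below 0.08 rad and linear speed of tag below 0.02 m/s); the robot touches nothing.
It fails at once if the bottle is shifted by more than 25 mm or tipped (distance of bottle from where it was at the start of the episode above 0.025 m or angle between bottle's own z axis and vertical above 0.3 rad).
It fails at once if the stack of cups is shifted by more than 25 mm or tipped (distance of cups from where it was at the start of the episode above 0.025 m or angle between cups's own z axis and vertical above 0.3 rad).
It fails at once if the loose round casting is shifted by more than 25 mm or tipped (distance of disc from where it was at the start of the episode above 0.025 m or angle between disc's own z axis and vertical above 0.3 rad).
It also fails if it takes over 67 s, if anything falls off the work surface, if the arm or the gripper's body presses on something with over 40 N, if the wrist force passes 120 N, or if a joint passes its speed limit or range.

## Working session

There is one attempt and no reset: what is moved stays moved. The work goes in short steps, Python scripts to look and compute and a tool call to move; the robot and the scene stay as the last step left them, time stands still between calls to the robot, and variables do not carry over. Pictures are saved under pics/ and viewed, at most 10 in all, crops included, and the job is handed in when it is done.

Besides the shell and the picture viewer there is one more tool, called after "Request:" by a JSON object that holds its "fn" and its "kwargs". apply_moves: Moves the arm, as the interface text tells. Scaled input: -1 to 1 covers 5 cm each way for a shift and 90 degrees each way for a turn. Its arguments: {"type":"object","properties":{"targets":{"type":"array"}},"required":["targets"]}

```bash
mkdir -p pics; cat > h.py <<'E'
import numpy as np, cv2
from workcell import ctrl
from scipy.spatial.transform import Rotation as R
def img(n):
    d=ctrl.get_image(n); return d
def ray(d,px):
    K=np.array(d["camera_matrix"],float); k=float(d["k1"]); V=np.array(d["view"],float)
    s=cv2.undistortPoints(np.array([[px]],float),K,np.array([k,0,0,0,0.]))[0,0]
    Rm=V[:3,:3]; o=-Rm.T@V[:3,3]; v=Rm.T@np.array([s[0],s[1],1]); return o,v/np.linalg.norm(v)
def onz(d,px,z):
    o,v=ray(d,px); return o+v*(z-o[2])/v[2]
def tri(d1,p1,d2,p2):
    o1,a=ray(d1,p1);o2,b=ray(d2,p2)
    s=np.linalg.lstsq(np.c_[a,-b],o2-o1,rcond=None)[0]
    x,y=o1+s[0]*a,o2+s[1]*b; return (x+y)/2,np.linalg.norm(x-y)
def proj(d,P):
    V=np.array(d["view"],float); c=V[:3,:3]@np.array(P,float)+V[:3,3]; x,y=c[:2]/c[2]; f=1+float(d["k1"])*(x*x+y*y)
    K=np.array(d["camera_matrix"]); return np.array([K[0,0]*x*f+K[0,2],K[1,1]*y*f+K[1,2]])
E
python3 - <<'E'
from h import *
np.set_printoptions(precision=1,suppress=True)
D={n:img(n) for n in("scene","top")}
cv2.imwrite("pics/a.png",np.vstack([cv2.resize(D[n]["pixels"],(400,300)) for n in D]) ) if 0 else None
for n in D:
    cv2.imwrite(f"pics/{n}.png",cv2.resize(D[n]["pixels"],(800,600),interpolation=cv2.INTER_CUBIC))
    V=np.array(D[n]["view"]);print(n,-V[:3,:3].T@V[:3,3],V[:3,:3].tolist(),D[n]["camera_matrix"],D[n]["k1"])
for l in("tag_middle","bush_top","press","lever_grip","ram_face","rack","tray","bottle","cups","disc","tag"):
    for n in D:
        print(l,n,[(np.round(q["xy"],1).tolist(),round(q["score"],2)) for q in ctrl.pinpoint(l,n)])
E
```

```text
scene [-197.9  985.1 1071.8] [[-0.5786892510042015, -0.8152823895927525, 0.02081768460052875], [-0.5790684630097451, 0.3927817372428966, -0.7144243991046101], [0.5742808249626025, -0.42548458504202347, -0.6994028895936085]] [[478.4   0.  251. ]
 [  0.  478.4 189.2]
 [  0.    0.    1. ]] -0.05786826437451624
top [ 346.   371.1 1622.2] [[-0.01471348803835053, -0.9997525912609031, -0.01668141291543743], [-0.9897848947187547, 0.01692879996557817, -0.14156015653533652], [0.14180752961789034, 0.014428166856376634, -0.9897890949817723]] [[476.    0.  258.2]
 [  0.  476.  191.1]
 [  0.    0.    1. ]] -0.03487647813984807
tag_middle scene [([261.1, 198.4], 0.76), ([177.1, 321.2], 0.7)]
tag_middle top [([151.8, 248.6], 0.65), ([274.3, 178.1], 0.56), ([278.9, 236.0], 0.19)]
bush_top scene [([163.0, 331.1], 0.56), ([328.8, 174.2], 0.47), ([269.1, 203.9], 0.45)]
bush_top top [([139.8, 250.1], 0.55), ([318.8, 204.8], 0.35)]
press scene [([330.2, 175.1], 0.73)]
press top [([357.2, 186.8], 0.78)]
lever_grip scene [([361.7, 153.6], 0.71)]
lever_grip top [([357.3, 209.6], 0.83)]
ram_face scene [([334.2, 158.2], 0.79)]
ram_face top [([355.0, 182.3], 0.6), ([275.5, 167.8], 0.59)]
rack scene [([258.3, 198.7], 0.86), ([334.1, 157.2], 0.19)]
rack top [([276.2, 170.8], 0.57)]
tray scene [([309.4, 239.4], 0.93)]
tray top [([279.9, 232.3], 0.67)]
bottle scene [([281.4, 160.2], 0.65)]
bottle top [([322.8, 145.3], 0.81)]
cups scene [([359.4, 227.1], 0.89)]
cups top [([329.4, 246.7], 0.71)]
disc scene []
disc top [([319.6, 202.7], 0.81)]
tag scene [([179.6, 322.5], 0.85), ([263.0, 198.8], 0.7)]
tag top [([152.0, 247.0], 0.61), ([276.6, 180.9], 0.52)]
```

View pics/scene.png

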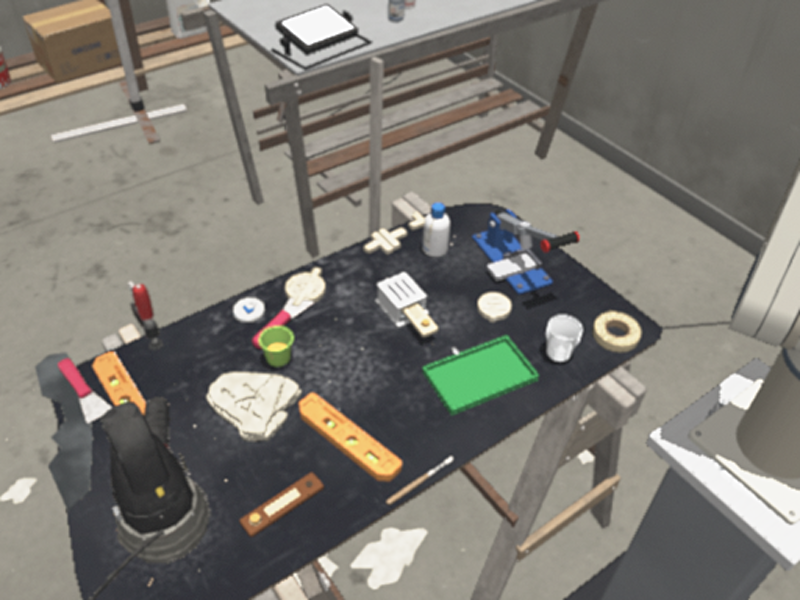

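View pics/top.png

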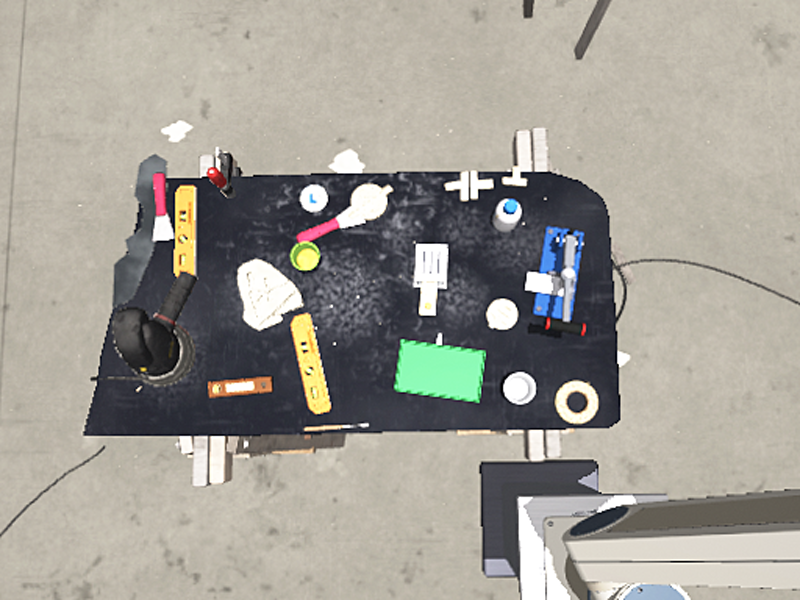

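The scene view (800×600) shows the grey rack at (402,295) with a cream tag and brass bush sticking out at (424,322), the blue press at (515,260) with its grip at (560,241), and the green tray at (480,373). The bottle is at (437,230), the cups at (563,338) and the disc at (494,305).

Things that could be taken for the tag:
- The cream bar in the rack, at scene (424,322) and top (428,300). This one fits the description.
- The brown level, at scene (282,503) and top (240,387).
- The orange levels, at scene (350,437) and (120,383).
- The cream crosses, at scene (385,240).

I choose the one in the rack.

```bash
python3 - <<'E'
from h import *
np.set_printoptions(precision=1,suppress=True)
D={n:img(n) for n in("scene","top")}
P={l:{n:ctrl.pinpoint(l,n) for n in D} for l in("press","lever_grip","ram_face","rack","tray","bottle","cups","bush_top")}
for l in P:
    for a in P[l]["scene"]:
        for b in P[l]["top"]:
            p,e=tri(D["scene"],a["xy"],D["top"],b["xy"])
            if e<15: print(l,p,round(e,1))
for l,z in(("tray",16),("rack",48),("press",10),("tag",34),("lever_grip",159),("disc",13)):
    for n in D:
        for m in ctrl.masks_of(l,n)[:3]:
            ys,xs=np.nonzero(m["region"]); 
            if len(xs)<8: continue
            w=np.array([onz(D[n],(x,y),z)[:2] for x,y in zip(xs,ys)],np.float32)
            r=cv2.minAreaRect(w); print(l,n,round(m["score"],2),np.round(m["bbox"]),np.round(r[0],1),np.round(r[1],1),round(r[2],1))
c=[]
for n,l in(("scene",[(220,160),(300,120)]),("top",[(230,145),(320,140)])):
    c.append(np.hstack([cv2.resize(D[n]["pixels"][y:y+75,x:x+100],(400,300),interpolation=cv2.INTER_CUBIC) for x,y in l]))
cv2.imwrite("pics/crops.png",np.vstack(c))
E
```

```text
press [594.   63.8  -6.4] 11.8
rack [661.5 333.2 -14.5] 13.7
tray [420.1 327.1  21.1] 14.4
bottle [732.5 178.3  19.1] 9.2
cups [381.8 149.2 -14.1] 1.9
tray scene 0.61 [270. 216. 344. 267.] [414.5 328.4] [190.9 124.1] 81.6
tray scene 0.42 [259. 194. 282. 216.] [587.2 338.1] [38.  90.5] 85.2
tray top 0.84 [256. 217. 308. 256.] [418.  318.3] [184.  110.4] 81.4
rack scene 0.94 [241. 175. 276. 210.] [627.6 354.5] [ 93.4 121.8] 87.7
rack scene 0.16 [349. 203. 372. 231.] [374.5 164.7] [ 62.4 117.2] 31.5
rack top 0.64 [266. 154. 289. 187.] [642.4 334.9] [70.8 95.5] 88.7
press scene 0.94 [300. 135. 373. 189.] [639.9  30.2] [210.7 256.2] 24.0
press top 0.9 [334. 150. 375. 218.] [613.   64.8] [118.4 232.5] 88.2
tag scene 0.96 [153. 304. 206. 346.] [375.8 761.4] [ 37.5 138. ] 4.7
tag scene 0.7 [259. 195. 279. 213.] [573.6 349.5] [41.  89.3] 86.2
tag top 0.6 [131. 240. 176. 256.] [392.1 746.2] [ 33.3 138.4] 4.6
tag top 0.55 [274. 180. 278. 203.] [573.1 342.6] [30.3 68.1] 88.8
tag top 0.19 [344. 152. 376. 216.] [595.3  27.1] [ 80.8 212. ] 75.2
lever_grip scene 0.66 [321. 137. 370. 161.] [532.8 109.9] [164.9  90.1] 33.5
lever_grip top 0.8 [346. 151. 373. 215.] [578.5  72.8] [ 74.  198.3] 87.6
lever_grip top 0.5 [255. 212. 311. 256.] [411.4 323.8] [163.9 100.8] 80.9
disc scene 0.51 [303. 187. 325. 208.] [534.  194.6] [59.7 77.1] 48.4
disc top 0.74 [311. 193. 333. 212.] [538.9 179.8] [64.6 61.8] 88.3
disc top 0.52 [337. 148. 374. 214.] [612.5  63.6] [121.6 238.4] 88.2
```

View pics/crops.png

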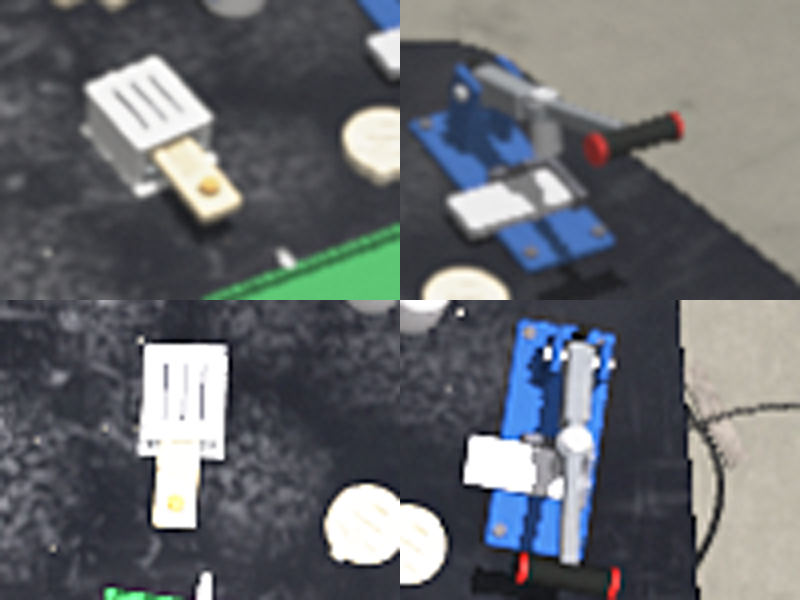

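The crops confirm the choice: a cream tag with its brass bush at scene pixel (272,206) and top pixel (274,196). The press base corners and the red grip ends are clear enough to fit. I'll fit the poses to corners from both views.

```bash
cat > fit.py <<'E'
from h import *
from scipy.optimize import least_squares
np.set_printoptions(precision=2,suppress=True)
import pickle
D={n:img(n) for n in("scene","top")}
S=lambda x,y:("scene",(220 if x<400 else 300)+(x%400)/4-.4,(160 if x<400 else 120)+y/4-.4)
T=lambda x,y:("top",(230 if x<400 else 320)+(x%400)/4-.4,(145 if x<400 else 140)+(y-300)/4-.4)
def fit(name,pts,x0,rng=True):
    def f(p):
        c,s=np.cos(p[3]),np.sin(p[3]); o=[]
        for (X,Y,Z),(n,u,v) in pts:
            o+=list(proj(D[n],(p[0]+c*X-s*Y,p[1]+s*X+c*Y,p[2]+Z))-(u,v))
        return o
    r=least_squares(f,x0,loss="soft_l1"); print(name,r.x,"yaw deg",np.degrees(r.x[3]),"res",np.round(f(r.x),1)); return r.x
fit("press",[((132,46,10),T(520,320)),((-68,-38,10),T(580,556)),((-68,46,10),T(487,545)),((132,-38,10),T(615,333)),
 ((-68,-38,10),S(612,240)),((-68,46,10),S(528,268)),((132,46,10),S(412,118)),
 ((20,72,22),T(470,437)),((-20,72,22),T(465,483)),
 ((-105,36,159),T(523,568)),((-105,-36,159),T(614,582)),((-105,36,159),S(596,148)),((-105,-36,159),S(679,125))],[600,60,0,0])
fit("tag",[((50,0,20),T(176,504)),((50,0,20),S(210,185)),((70,17,12),T(197,528)),((70,-17,12),T(152,525)),((70,-17,12),S(203,217)),((70,17,12),S(242,207)),
 ],[600,340,22,3.1])
E
python3 fit.py; python3 -c "
from workcell import ctrl
print(ctrl.get_obs())"
```

```text
press [598.77  55.13  -2.32  -0.18] yaw deg -10.598899614039473 res [-0.3 -0.6  0.8  0.9 -0.4 -0.4 -0.1  0.1  1.4 -0.5  0.6 -0.4 -0.6  0.6
  0.6 -0.4  0.1 -0.5 -0.5  0.2 -0.1  0.5 -0.   0.5 -0.7  0.1]
tag [608.68 335.52  13.72   3.  ] yaw deg 171.8119337764392 res [-0.  -0.5  0.2  0.4 -1.   0.2  0.2 -0.3  0.1  0.4  0.3 -0.8]
{'t': 2.8, 'qpos': array([-1.15399232e+00,  4.23150931e-01,  1.62990396e+00,  1.63095335e-05,
        1.08857960e+00, -1.89583164e-02]), 'qvel': array([-0.00045073, -0.00041859,  0.00092058,  0.00069165,  0.0014148 ,
       -0.00032118]), 'joint_torque': array([ 1.33464509e-04, -5.44563425e+01, -2.74042833e+01,  6.43824041e-02,
        1.69374165e-02, -8.23165067e-06]), 'ee_pos': array([ 263.85771141, -566.55376144,  222.64167831]), 'orientation': array([-3.06727777e+00, -6.79069884e-01, -9.26454783e-06]), 'ft_force': array([-0.18797882, -0.27863505,  0.38856645]), 'moment': array([-0.07836654,  0.0178175 ,  0.02714427]), 'grasp_force': 0.0, 'width': 87.91235298519928}
```

```bash
cat >> fit.py <<'E'
print("----")
print("bush tri",tri(D["top"],T(176,504)[1:],D["scene"],S(210,185)[1:]))
for z in(42,):
  for q in(T(176,504),S(210,185)): print(q[0],"bush",onz(D[q[0]],q[1:],z))
for a,b,z in((T(157,455),T(152,525),34),(T(200,455),T(197,528),34),(S(152,150),S(203,217),34),(S(190,140),S(242,207),34),(T(143,343),T(138,452),48),(T(228,345),T(225,458),48),(S(88,88),S(150,55),48),(S(150,55),S(212,122),48)):
    p,q=onz(D[a[0]],a[1:],z),onz(D[b[0]],b[1:],z); print(a[0],z,p,q,np.degrees(np.arctan2(*(q-p)[1::-1])))
def tl(n): # tray mask edges
    g=D[n]["pixels"].astype(int); m=((g[...,1]>g[...,0]+40)&(g[...,1]>g[...,2]+40)).astype(np.uint8)
    _,l,s,_=cv2.connectedComponentsWithStats(m); k=1+s[1:,4].argmax(); ys,xs=np.nonzero(l==k)
    w=np.array([onz(D[n],(x,y),16)[:2] for x,y in zip(xs,ys)],np.float32); print("tray",n,cv2.minAreaRect(w))
tl("scene");tl("top")
E
python3 fit.py|sed -n '/----/,$p'
```

```text
----
bush tri (array([557.78, 343.45,  36.67]), np.float64(2.235648965963773))
top bush [556.26 342.76  42.  ]
scene bush [554.74 347.48  42.  ]
top 34 [599.33 357.85  34.  ] [539.88 363.11  34.  ] 174.94125760635677
top 34 [598.7  321.56  34.  ] [536.71 325.39  34.  ] 176.47010398858816
scene 34 [614.94 356.87  34.  ] [537.49 366.52  34.  ] 172.90247091662062
scene 34 [607.28 326.39  34.  ] [529.21 336.49  34.  ] 172.63004579620838
top 48 [693.04 368.06  48.  ] [599.92 373.82  48.  ] 176.46081896808917
top 48 [690.02 296.4   48.  ] [593.57 301.15  48.  ] 177.17471850791156
scene 48 [686.82 366.76  48.  ] [690.56 304.55  48.  ] -86.55930484244713
scene 48 [690.56 304.55  48.  ] [602.55 309.69  48.  ] 176.65520172461768
tray scene ((415.57958984375, 323.6836242675781), (188.1361846923828, 117.71015930175781), 81.1327133178711)
tray top ((419.49090576171875, 319.607177734375), (186.10374450683594, 112.5919418334961), 81.30598449707031)
```

Request:
{"fn": "apply_moves", "kwargs": {"targets": [[0.4, [0, 0, -0.5], [0, 0, 0.109]], [0.4, [0, 0, -0.5], [0, 0, 0.109]], [0.4, [0, 0, -0.5], [0, 0, 0.109]], [0.4, [0.22, -0.93, 0], [0, 0, 0]], [0.4, [0.22, -0.93, 0], [0, 0, 0]], [0.4, [0.22, -0.93, 0], [0, 0, 0]], [0.4, [0.22, -0.93, 0], [0, 0, 0]], [0.4, [0.22, -0.93, 0], [0, 0, 0]]]}}

```text
t: 3.9
ee_pos: [337.0, -337.6, 297.8]
orientation: [3.139, -0.123, 0.001]
ft_force: [-0.1, -0.0, -0.6]
width: 61.4
grasp_force: 0.0
```

```bash
cat >> h.py <<'E'
def state():
    o=ctrl.get_obs(); M=R.from_rotvec(o["orientation"]).as_matrix(); return o,M
def go(t,phi=None):
    "shift left to world target t in the tool axes (units of 50 mm), and turn left"
    o,M=state(); ph=np.degrees(np.arctan2(M[1,1],M[0,1])); 
    p=np.round(o["ee_pos"],1); print("t",round(o["t"],2),"p",p,"phi",round(ph,2),"tilt",round(np.degrees(np.arccos(-M[2,2])),2),"w",round(o["width"],1),"g",round(o["grasp_force"],1),"F",np.round(o["ft_force"],1))
    if phi is not None:
        a=(phi-ph+180)%360-180; print("turn z total",round(-a/90,3)); M=R.from_euler("z",a,degrees=True).as_matrix()@M
    print("shift total (after turn)",np.round(M.T@(np.array(t)-o["ee_pos"])/50,2))
E
python3 - <<'E'
from h import *
np.set_printoptions(precision=1,suppress=True)
go((556,344,297),-94.5)
D={n:img(n) for n in("scene","top")}
m={n:ctrl.masks_of("bottle",n)[0]["region"] for n in D}
def pts(n,x,y,r,z0,z1):
    c=[proj(D[n],(x+r*np.cos(a),y+r*np.sin(a),z)) for a in np.linspace(0,6.28,24) for z in(z0,z1)]
    u=np.zeros((384,512),np.uint8); cv2.fillConvexPoly(u,cv2.convexHull(np.array(c,np.float32)).astype(np.int32),1); return u>0
best=[]
for x in range(690,780,3):
    for y in range(140,220,3):
        s=0
        for n in D:
            u=pts(n,x,y,27,0,85)|pts(n,x,y,14,85,118)
            s+=(u&m[n]).sum()/(u|m[n]).sum()
        best.append((s,x,y))
print(sorted(best)[-4:])
E
```

```text
t 3.9 p [ 337.  -337.6  297.8] phi -94.48 tilt 0.03 w 61.4 g 0.0 F [-0.1 -0.  -0.6]
turn z total 0.0
shift total (after turn) [  3.3 -13.9   0. ]
[(np.float64(1.6636317733662866), 747, 167), (np.float64(1.6784655330359226), 747, 170), (np.float64(1.6961766170530626), 750, 170), (np.float64(1.6973163536945104), 750, 167)]
```

Request:
{"fn": "apply_moves", "kwargs": {"targets": [[0.4, [0.22, -0.93, 0], [0, 0, 0]], [0.4, [0.22, -0.93, 0], [0, 0, 0]], [0.4, [0.22, -0.93, 0], [0, 0, 0]], [0.4, [0.22, -0.93, 0], [0, 0, 0]], [0.4, [0.22, -0.93, 0], [0, 0, 0]], [0.4, [0.22, -0.93, 0], [0, 0, 0]], [0.4, [0.22, -0.93, 0], [0, 0, 0]], [0.4, [0.22, -0.93, 0], [0, 0, 0]]]}}

```text
t: 5.1
ee_pos: [454.7, 25.4, 297.9]
orientation: [3.139, -0.124, 0.002]
ft_force: [0.2, -0.5, 0.3]
width: 61.5
grasp_force: 0.0
```

Request:
{"fn": "apply_moves", "kwargs": {"targets": [[0.4, [0.22, -0.93, 0], [0, 0, 0]], [0.4, [0.22, -0.93, 0], [0, 0, 0]], [0.4, [0.22, -0.93, 0.3], [0, 0, 0]], [0.4, [0.22, -0.93, 0.8], [0, 0, 0]], [0.4, [0.22, -0.93, 0.9], [0, 0, 0]], [0.4, [0.22, -0.93, 0.9], [0, 0, 0]], [0.4, [0.2, -0.9, 0.6], [0, 0, 0]], [0.4, [0, 0, 0], [0, 0, 0]]]}}

```text
t: 6.1
ee_pos: [553.2, 338.6, 123.2]
orientation: [3.137, -0.12, -0.005]
ft_force: [0.7, -0.7, 0.3]
width: 62.0
grasp_force: 0.0
```

```bash
python3 - <<'E'
from h import *
go((556,343.5,12),-94.5)
D=img("top");c=D["pixels"][130:230,200:333];E=img("scene")["pixels"][140:240,200:333]
cv2.imwrite("pics/c1.png",np.hstack([cv2.resize(x,(400,300),interpolation=cv2.INTER_CUBIC) for x in(c,E)]))
E
```

```text
t 6.1 p [553.2 338.6 123.2] phi -94.38 tilt 0.23 w 62.0 g 0.0 F [ 0.7 -0.7  0.3]
turn z total 0.001
shift total (after turn) [ 0.05 -0.11  2.22]
```

View pics/c1.png

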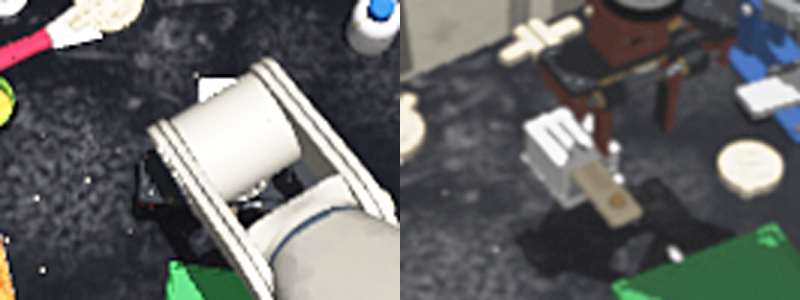

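The crop pair shows the open fingers hanging above the tag's bush end, with the tag still in the rack (right half, bush at (618,200)). I'll go down.

Request:
{"fn": "apply_moves", "kwargs": {"targets": [[0.4, [0.05, -0.1, 0.6], [0, 0, 0]], [0.4, [0, 0, 0.6], [0, 0, 0]], [0.4, [0, 0, 0.5], [0, 0, 0]], [0.4, [0, 0, 0.3], [0, 0, 0]], [0.4, [0, 0, 0.22], [0, 0, 0]], [0.4, [0, 0, 0], [0, 0, 0]]]}}

```text
t: 6.95
ee_pos: [556.0, 342.1, 16.1]
orientation: [3.139, -0.123, -0.0]
ft_force: [-1.2, 1.4, -0.2]
width: 61.6
grasp_force: 0.0
```

Request:
{"fn": "apply_moves", "kwargs": {"targets": [[-1, [0, 0, 0], [0, 0, 0]], [-1, [0, 0, 0], [0, 0, 0]], [-1, [0, 0, 0], [0, 0, 0]], [-1, [0, 0, 0], [0, 0, 0]], [-1, [0, 0, 0], [0, 0, 0]]]}}

```text
t: 7.58
ee_pos: [556.1, 342.8, 16.3]
orientation: [-3.139, 0.122, -0.001]
ft_force: [0.3, 0.2, 3.2]
width: 33.8
grasp_force: 29.9
```

```bash
python3 -c "
from h import *
go((446,352,16))
for n in('scene','top'): print(n,[(np.round(q['xy'],1).tolist(),round(q['score'],2)) for q in ctrl.pinpoint('bush_top',n)])
"
```

```text
t 7.58 p [556.1 342.8  16.3] phi -94.45 tilt 0.03 w 33.8 g 29.9 F [0.3 0.2 3.2]
shift total (after turn) [-2.21 -0.01  0.01]
scene [([271.4, 205.0], 0.48), ([166.0, 333.5], 0.39)]
top [([138.5, 247.9], 0.48)]
```

Request:
{"fn": "apply_moves", "kwargs": {"targets": [[0.1, [0, 0, 0], [0, 0, 0]], [0.1, [0, 0, 0], [0, 0, 0]], [0.1, [0, 0, -0.16], [0, 0, 0]], [-1, [0, 0, 0], [0, 0, 0]], [-1, [0, 0, 0], [0, 0, 0]], [-1, [0, 0, 0], [0, 0, 0]], [-1, [0, 0, 0], [0, 0, 0]]]}}

```text
t: 8.55
ee_pos: [556.0, 342.6, 24.1]
orientation: [-3.139, 0.122, -0.0]
ft_force: [-0.8, -0.4, 2.1]
width: 33.6
grasp_force: 30.0
```

Request:
{"fn": "apply_moves", "kwargs": {"targets": [[-1, [0, 0, -0.04], [0, 0, 0]], [-1, [-0.2, 0, 0], [0, 0, 0]], [-1, [-0.4, 0, 0], [0, 0, 0]], [-1, [-0.5, 0, 0], [0, 0, 0]], [-1, [-0.5, 0, 0], [0, 0, 0]], [-1, [-0.4, 0, 0], [0, 0, 0]], [-1, [-0.3, 0, -0.2], [0, 0, 0]], [-1, [0, 0, -0.5], [0, 0, 0]]]}}

```text
t: 9.55
ee_pos: [439.1, 351.0, 60.8]
orientation: [3.137, -0.121, -0.004]
ft_force: [0.0, 0.5, -1.1]
width: 33.6
grasp_force: 30.0
```

Request:
{"fn": "apply_moves", "kwargs": {"targets": [[-1, [0, 0, -0.3], [0, 0, -0.106]], [-1, [0, 0, 0], [0, 0, -0.106]], [-1, [0, 0, 0], [0, 0, -0.106]], [-1, [0, 0, 0], [0, 0, -0.106]], [-1, [0, 0, 0], [0, 0, -0.106]], [-1, [0, 0, 0], [0, 0, -0.106]], [-1, [0, 0, 0], [0, 0, -0.106]], [-1, [0, 0, 0], [0, 0, -0.106]]]}}

```text
t: 10.55
ee_pos: [441.3, 351.7, 76.7]
orientation: [2.539, 1.85, 0.002]
ft_force: [0.3, -0.2, -0.9]
width: 33.6
grasp_force: 30.0
```

Request:
{"fn": "apply_moves", "kwargs": {"targets": [[-1, [0, 0, 0], [0, 0, -0.104]], [-1, [0, 0, 0], [0, 0, 0]]]}}

```text
t: 10.8
ee_pos: [441.3, 351.7, 76.6]
orientation: [2.386, 2.043, 0.001]
ft_force: [-0.8, -0.5, -0.8]
width: 33.5
grasp_force: 30.0
```

```bash
python3 - <<'E'
from h import *
go((411.4,270.6,7.5),-8.8)
D={n:img(n) for n in("scene","top")}
for n in D: print(n,[(np.round(q['xy'],1).tolist(),round(q['score'],2)) for q in ctrl.pinpoint('tag_middle',n)])
cv2.imwrite("pics/c2.png",np.hstack([cv2.resize(D["top"]["pixels"][170:270,220:353],(400,300),interpolation=cv2.INTER_CUBIC),cv2.resize(D["scene"]["pixels"][170:270,220:353],(400,300),interpolation=cv2.INTER_CUBIC)]))
E
```

```text
t 10.8 p [441.3 351.7  76.6] phi -8.87 tilt 0.05 w 33.5 g 30.0 F [-0.8 -0.5 -0.8]
turn z total -0.001
shift total (after turn) [-1.7  -0.34  1.38]
scene [([279.7, 229.2], 0.61), ([181.7, 319.6], 0.58)]
top [([155.2, 247.6], 0.83), ([258.3, 226.7], 0.41)]
```

View pics/c2.png

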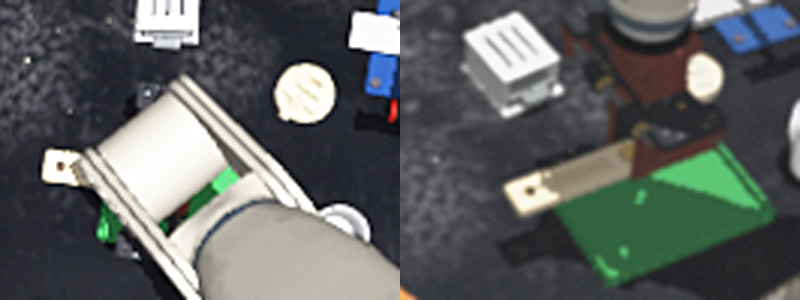

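The tag is level in the gripper. Its bush end is at the fingers, and the plain end with its hole points to +y, over the tray (right half, hole at (527,192)). I'll lay it in the tray to regrip it.

Request:
{"fn": "apply_moves", "kwargs": {"targets": [[-1, [-0.6, -0.12, 0], [0, 0, 0]], [-1, [-0.6, -0.12, 0], [0, 0, 0]], [-1, [-0.5, -0.1, 0.3], [0, 0, 0]], [-1, [0, 0, 0.5], [0, 0, 0]], [-1, [0, 0, 0.35], [0, 0, 0]], [-1, [0, 0, 0.2], [0, 0, 0]], [-1, [0, 0, 0.03], [0, 0, 0]], [-1, [0, 0, 0], [0, 0, 0]]]}}

```text
t: 12.0
ee_pos: [411.7, 270.4, 7.2]
orientation: [2.385, 2.045, 0.001]
ft_force: [-0.5, -0.5, -1.6]
width: 33.6
grasp_force: 30.0
```

Request:
{"fn": "apply_moves", "kwargs": {"targets": [[0.1, [0, 0, 0], [0, 0, 0]], [0.1, [0, 0, 0], [0, 0, 0]], [0.1, [0, 0, -0.2], [0, 0, 0]], [0.1, [0, 0, -0.6], [0, 0, 0]], [0.1, [1, 0, 0], [0, 0, 0]], [0.1, [1, 0, 0], [0, 0, 0]], [0.1, [0, 0, 0], [0, 0, 0]]]}}

```text
t: 12.88
ee_pos: [428.0, 372.3, 48.3]
orientation: [-2.382, -2.048, -0.007]
ft_force: [-0.0, -0.4, 0.0]
width: 48.7
grasp_force: 0.0
```

```bash
python3 - <<'E'
from h import *
go((426.6,369.4,6.5),-8.8)
D={n:img(n) for n in("scene","top")}
for n in D: print(n,[(onz(D[n],q['xy'],10).round(),round(q['score'],2)) for q in ctrl.pinpoint('tag_middle',n)],[(onz(D[n],q['xy'],24).round(),round(q['score'],2)) for q in ctrl.pinpoint('bush_top',n)])
cv2.imwrite("pics/c3.png",np.hstack([cv2.resize(D["top"]["pixels"][170:270,220:353],(400,300),interpolation=cv2.INTER_CUBIC),cv2.resize(D["scene"]["pixels"][190:265,260:360],(400,300),interpolation=cv2.INTER_CUBIC)]))
E
```

```text
t 12.88 p [428.  372.3  48.3] phi -8.63 tilt 0.25 w 48.7 g 0.0 F [-0.  -0.4  0. ]
turn z total 0.002
shift total (after turn) [-0.07 -0.02  0.84]
scene [(array([386., 761.,  10.]), 0.89), (array([415., 337.,  10.]), 0.79), (array([737., 168.,  10.]), 0.5)] [(array([390., 800.,  24.]), 0.61)]
top [(array([382., 744.,  10.]), 0.74), (array([421., 325.,  10.]), 0.53)] [(array([389., 803.,  24.]), 0.44)]
```

View pics/c3.png

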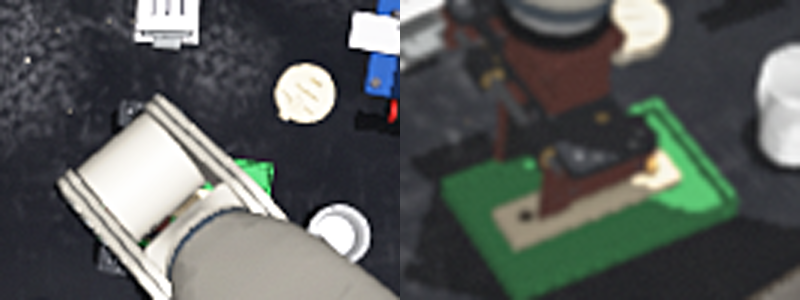

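```bash
python3 - <<'E'
from h import *
np.set_printoptions(precision=1,suppress=True)
D=img("scene"); S=lambda x,y:(260+(x-400)/4-.4,190+y/4-.4)
c,s=np.cos(np.radians(-8.8)),np.sin(np.radians(-8.8)); A=np.array([[c,s],[-s,c]])
for k,q,z in(("plain far",(492,207),16),("plain near bottom",(513,252),4),("hole",(527,215),16),("bush",(655,168),22),("bush near",(682,178),16)):
    w=onz(D,S(*q),z); print(k,w,"rel to laid TCP, tray axes",A@(w[:2]-(411.7,270.4)))
E
```

```text
plain far [445.5 391.   16. ] rel to laid TCP, tray axes [ 15.  124.4]
plain near bottom [412.2 397.3   4. ] rel to laid TCP, tray axes [-18.9 125.4]
hole [425.7 375.   16. ] rel to laid TCP, tray axes [ -2.2 105.5]
bush [403.6 274.5  22. ] rel to laid TCP, tray axes [-8.7  2.8]
bush near [388.7 260.5  16. ] rel to laid TCP, tray axes [-21.2 -13.3]
```

The tag lies flat in the tray. In the right half the plain end with its hole is at (527,215), the bush end is at (660,168), and the fingers are above the plain end. I'll grip that end now.

Request:
{"fn": "apply_moves", "kwargs": {"targets": [[0.1, [0, 0, 0.4], [0, 0, 0]], [0.1, [0, 0, 0.3], [0, 0, 0]], [0.1, [0, 0, 0.12], [0, 0, 0]], [-1, [0, 0, 0], [0, 0, 0]], [-1, [0, 0, 0], [0, 0, 0]], [-1, [0, 0, 0], [0, 0, 0]], [-1, [0, 0, 0], [0, 0, 0]]]}}

```text
t: 14.1
ee_pos: [426.7, 368.9, 6.0]
orientation: [-2.385, -2.045, -0.0]
ft_force: [-0.2, -0.1, -0.4]
width: 33.5
grasp_force: 30.0
```

Request:
{"fn": "apply_moves", "kwargs": {"targets": [[-1, [0, 0, -0.3], [0, 0, 0.02]], [-1, [0, 0, -0.7], [0, 0, 0]], [-1, [0, 0, -0.7], [0, 0, 0]], [-1, [0, 0, 0], [0, 0, 0]]]}}

```text
t: 14.6
ee_pos: [428.4, 370.4, 94.4]
orientation: [-2.418, -2.006, -0.01]
ft_force: [0.9, -0.1, -0.8]
width: 33.7
grasp_force: 30.0
```

```bash
python3 -c "
from h import *
go((636,254.7,92),-10.6)"
```

```text
t 14.6 p [428.4 370.4  94.4] phi -10.64 tilt 0.36 w 33.7 g 30.0 F [ 0.9 -0.1 -0.8]
turn z total -0.0
shift total (after turn) [-1.51  4.51  0.06]
```

Request:
{"fn": "apply_moves", "kwargs": {"targets": [[-1, [-0.26, 0.75, 0], [0, 0, 0]], [-1, [-0.26, 0.75, 0], [0, 0, 0]], [-1, [-0.26, 0.75, 0], [0, 0, 0]], [-1, [-0.26, 0.75, 0], [0, 0, 0]], [-1, [-0.26, 0.75, 0.1], [0, 0, 0]], [-1, [-0.26, 0.75, 0.4], [0, 0, 0]], [-1, [0, 0, 0.5], [0, 0, 0]], [-1, [0, 0, 0.1], [0, 0, 0]]]}}

```text
t: 15.6
ee_pos: [631.7, 249.7, 33.2]
orientation: [-2.417, -2.004, 0.007]
ft_force: [-0.9, -0.0, 0.3]
width: 33.7
grasp_force: 30.0
```

```bash
python3 - <<'E'
from h import *
go((617.2,153.4,35.5),-10.6)
D={n:img(n) for n in("scene","top")}
cv2.imwrite("pics/c4.png",np.hstack([cv2.resize(D["top"]["pixels"][135:210,300:400],(400,300),interpolation=cv2.INTER_CUBIC),cv2.resize(D["scene"]["pixels"][125:200,270:370],(400,300),interpolation=cv2.INTER_CUBIC)]))
E
```

```text
t 15.6 p [631.7 249.7  33.2] phi -10.66 tilt 0.28 w 33.7 g 30.0 F [-0.9 -0.   0.3]
turn z total -0.001
shift total (after turn) [-1.95  0.07 -0.04]
```

View pics/c4.png

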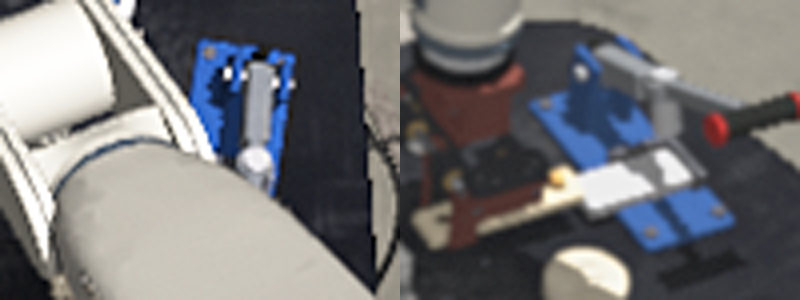

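The crop shows the tag level in the gripper with its bush at (562,178), pointing at the bed. Next I check the scene camera's bias against the arm's kinematics.

```bash
python3 - <<'E'
from h import *
np.set_printoptions(precision=1,suppress=True)
D=img("scene"); S=lambda x,y:(270+(x-400)/4-.4,125+y/4-.4)
print("bush",onz(D,S(562,176),51.2),"expect 613.6 152.8")
A=np.array([[np.cos(-.185),np.sin(-.185)],[-np.sin(-.185),np.cos(-.185)]])
for k,q,z in(("bed far corner(20,72)",(581,184),22),("bed near(-20,72)",(597,217),22),("base(-68,-38)",(737,219),10),("base(-68,46)",(650,250),10),("base(132,46)",(530,100),10)):
    w=onz(D,S(*q),z); print(k,w,A@(w[:2]-(598.8,55.1)))
E
```

```text
bush [610.8 152.5  51.2] expect 613.6 152.8
bed far corner(20,72) [617.6 122.1  22. ] [ 6.2 69.3]
bed near(-20,72) [580.2 137.4  22. ] [-33.4  77.5]
base(-68,-38) [522.6  33.7  10. ] [-70.9 -35.1]
base(-68,46) [535.7 117.9  10. ] [-73.5  50.1]
base(132,46) [734.9  77.5  10. ] [129.7  47. ]
```

Request:
{"fn": "apply_moves", "kwargs": {"targets": [[-1, [0, 0.05, -0.04], [0, 0, 0]], [-1, [-0.4, 0, 0], [0, 0, 0]], [-1, [-0.4, 0, 0], [0, 0, 0]], [-1, [-0.4, 0, 0], [0, 0, 0]], [-1, [-0.4, 0, 0], [0, 0, 0]], [-1, [-0.32, 0, 0], [0, 0, 0]], [-1, [0, 0, 0], [0, 0, 0]]]}}

```text
t: 16.62
ee_pos: [618.2, 154.6, 37.9]
orientation: [-2.418, -2.005, 0.001]
ft_force: [-0.6, 0.1, -1.1]
width: 33.7
grasp_force: 30.0
```

```bash
python3 - <<'E'
from h import *
go((616.5,155.1,24.5),-10.6)
D={n:img(n) for n in("scene","top")}
cv2.imwrite("pics/c5.png",np.hstack([cv2.resize(D["top"]["pixels"][135:210,300:400],(400,300),interpolation=cv2.INTER_CUBIC),cv2.resize(D["scene"]["pixels"][125:200,270:370],(400,300),interpolation=cv2.INTER_CUBIC)]))
E
```

```text
t 16.62 p [618.2 154.6  37.9] phi -10.69 tilt 0.03 w 33.7 g 30.0 F [-0.6  0.1 -1.1]
turn z total -0.001
shift total (after turn) [ 0.   -0.03  0.27]
```

View pics/c5.png

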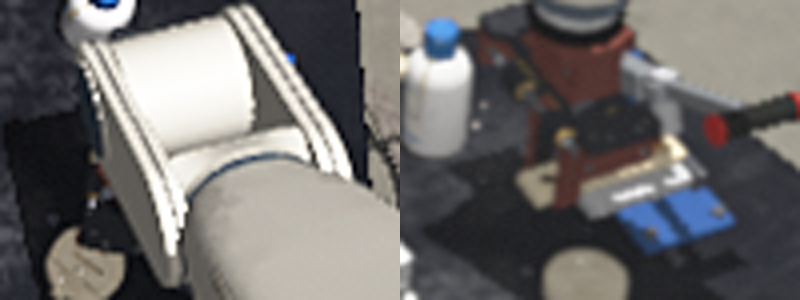

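The crop shows the tag above the bed, with its bush end at (675,150) by the ram and the bottle untouched. I'll lower it, checking the force.

Request:
{"fn": "apply_moves", "kwargs": {"targets": [[-1, [0, -0.04, 0.1], [0, 0, 0]], [-1, [0, 0, 0.12], [0, 0, 0]], [-1, [0, 0, 0.03], [0, 0, 0]], [-1, [0, 0, 0], [0, 0, 0]]]}}

```text
t: 17.23
ee_pos: [616.3, 156.6, 25.1]
orientation: [-2.416, -2.007, 0.001]
ft_force: [1.4, -0.1, -0.4]
width: 33.7
grasp_force: 30.0
```

Request:
{"fn": "apply_moves", "kwargs": {"targets": [[0.1, [0, 0, 0], [0, 0, 0]], [0.1, [0, 0, 0], [0, 0, 0]], [0.1, [0, 0, 0], [0, 0, 0]], [0.1, [0, 0, -0.2], [0, 0, 0]], [0.1, [0, 0, -0.8], [0, 0, 0]], [-1, [0, 0, -1], [0, 0, 0]], [-1, [0, 0, -1], [0, 0, 0]], [-1, [0, 0, -0.9], [0, 0, 0]]]}}

```text
t: 18.23
ee_pos: [616.6, 156.5, 223.3]
orientation: [2.416, 2.007, 0.002]
ft_force: [0.4, -0.6, -0.4]
width: 21.8
grasp_force: 0.0
```

Request:
{"fn": "apply_moves", "kwargs": {"targets": [[-1, [-0.5, -0.52, 0], [0, 0, 0]], [-1, [-0.51, -0.52, 0], [0, 0, 0]], [-1, [-0.51, -0.52, 0], [0, 0, 0]], [-1, [-0.51, -0.52, 0], [0, 0, 0]], [-1, [0, 0, 0.2], [0, 0, 0]], [-1, [0, 0, 0], [0, 0, 0]]]}}

```text
t: 18.98
ee_pos: [495.9, 75.9, 210.5]
orientation: [2.417, 2.007, 0.0]
ft_force: [-0.4, 0.2, -0.4]
width: 0.6
grasp_force: 0.0
```

```bash
python3 - <<'E'
from h import *
go((495.6,74.4,172),-10.6)
D={n:img(n) for n in("scene","top")}
cv2.imwrite("pics/c6.png",np.hstack([cv2.resize(D["top"]["pixels"][140:215,290:390],(400,300),interpolation=cv2.INTER_CUBIC),cv2.resize(D["scene"]["pixels"][120:195,285:385],(400,300),interpolation=cv2.INTER_CUBIC)]))
E
```

```text
t 18.98 p [495.9  75.9 210.5] phi -10.6 tilt 0.02 w 0.6 g 0.0 F [-0.4  0.2 -0.4]
turn z total 0.0
shift total (after turn) [-0.03 -0.    0.77]
```

View pics/c6.png

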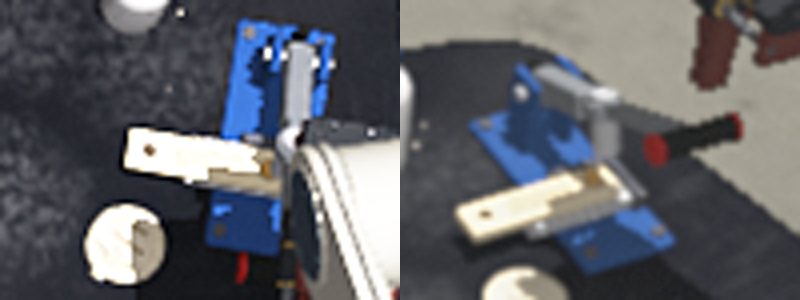

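The tag lies on the bed with its bush under the ram (left half near (265,165), right half (595,178)). The fingers are above the black grip. Now I press.

Request:
{"fn": "apply_moves", "kwargs": {"targets": [[-1, [-0.03, 0, 0.4], [0, 0, 0]], [-1, [0, 0, 0.33], [0, 0, 0]], [-1, [0, -0.06, 0.18], [0, 0, 0]], [-1, [0, -0.06, 0.18], [0, 0, 0]], [-1, [0, -0.06, 0.18], [0, 0, 0]], [-1, [0, -0.06, 0.18], [0, 0, 0]], [-1, [0, -0.04, 0.18], [0, 0, 0]], [-1, [0, 0, 0], [0, 0, 0]]]}}

```text
t: 20.08
ee_pos: [479.7, 77.4, 128.3]
orientation: [-2.415, -2.005, 0.005]
ft_force: [-5.9, 1.8, 7.8]
width: 0.5
grasp_force: 4.1
```

Request:
{"fn": "apply_moves", "kwargs": {"targets": [[-1, [0, -0.03, 0.16], [0, 0, 0]], [-1, [0, -0.03, 0.16], [0, 0, 0]], [-1, [0, -0.03, 0.16], [0, 0, 0]], [-1, [0, -0.02, 0.1], [0, 0, 0]], [-1, [0, 0, 0], [0, 0, 0]]]}}

```text
t: 20.7
ee_pos: [474.5, 78.4, 99.8]
orientation: [-2.415, -2.005, 0.004]
ft_force: [-6.7, 2.6, 8.4]
width: 0.4
grasp_force: 4.4
```

Request:
{"fn": "apply_moves", "kwargs": {"targets": [[-1, [0, 0, 0.05], [0, 0, 0]], [-1, [0, 0, 0.05], [0, 0, 0]], [-1, [0, 0, 0.03], [0, 0, 0]], [-1, [0, 0, 0], [0, 0, 0]]]}}

```text
t: 21.2
ee_pos: [474.3, 78.5, 96.4]
orientation: [-2.415, -2.005, 0.004]
ft_force: [-19.3, 1.7, 53.2]
width: 0.1
grasp_force: 26.6
```

The force jumped to 53 N at z ≈ 96, so the lever is at its stop. I'll hold briefly, then follow the lever up.

Request:
{"fn": "apply_moves", "kwargs": {"targets": [[-1, [0, 0, 0], [0, 0, 0]], [-1, [0, 0.02, -0.15], [0, 0, 0]], [-1, [0, 0.04, -0.3], [0, 0, 0]], [-1, [0, 0.08, -0.4], [0, 0, 0]], [-1, [0, 0.12, -0.4], [0, 0, 0]], [-1, [0, 0.12, -0.4], [0, 0, 0]], [-1, [0, 0.05, -0.4], [0, 0, 0]], [-1, [0, 0, -0.4], [0, 0, 0]]]}}

```text
t: 22.2
ee_pos: [497.5, 74.1, 216.5]
orientation: [2.417, 2.007, -0.0]
ft_force: [1.0, -0.4, 0.0]
width: 0.5
grasp_force: 0.0
```

Request:
{"fn": "apply_moves", "kwargs": {"targets": [[-1, [0, 0, -0.2], [0, 0, 0]], [-1, [0, 0, 0], [0, 0, 0]]]}}

```text
t: 22.45
ee_pos: [497.6, 74.1, 226.2]
orientation: [2.416, 2.007, 0.001]
ft_force: [0.3, -0.7, -0.5]
width: 0.5
grasp_force: 0.0
```

```bash
python3 - <<'E'
from h import *
go((616.6,156.5,223),-10.6)
D={n:img(n) for n in("scene","top")}
cv2.imwrite("pics/c7.png",np.hstack([cv2.resize(D["top"]["pixels"][140:215,290:390],(400,300),interpolation=cv2.INTER_CUBIC),cv2.resize(D["scene"]["pixels"][130:186,305:380],(400,300),interpolation=cv2.INTER_CUBIC)]))
E
```

```text
t 22.45 p [497.6  74.1 226.2] phi -10.57 tilt 0.06 w 0.5 g 0.0 F [ 0.3 -0.7 -0.5]
turn z total 0.0
shift total (after turn) [2.06 2.04 0.07]
```

View pics/c7.png

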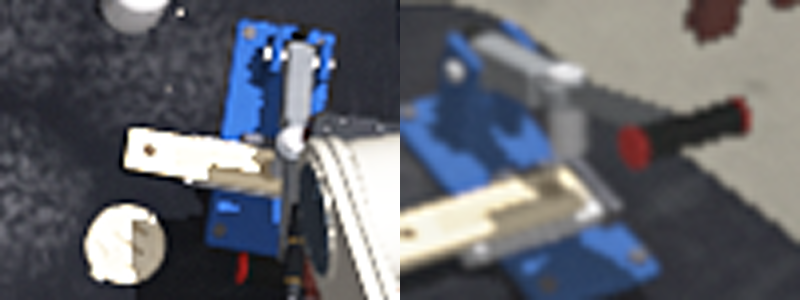

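The lever is back up and the bush is now flush, a dark spot at (548,185) in the right half. The tag is still on the bed. I'll fetch it.

Request:
{"fn": "apply_moves", "kwargs": {"targets": [[0.1, [0.5, 0.5, 0], [0, 0, 0]], [0.1, [0.52, 0.52, 0], [0, 0, 0]], [0.1, [0.52, 0.51, 0], [0, 0, 0]], [0.1, [0.52, 0.51, 0], [0, 0, 0]], [0.1, [0, 0, 0.8], [0, 0, 0]], [0.1, [0, 0, 1], [0, 0, 0]], [0.1, [0, 0, 0.9], [0, 0, 0]], [0.1, [0, 0, 0], [0, 0, 0]]]}}

```text
t: 23.55
ee_pos: [613.0, 155.7, 86.5]
orientation: [-2.414, -2.005, 0.013]
ft_force: [0.1, -0.1, -0.0]
width: 48.3
grasp_force: 0.0
```

```bash
python3 - <<'E'
from h import *
go((616.6,156.5,24.5),-10.6)
D=img("scene")
print([(onz(D,q['xy'],28).round(),round(q['score'],2)) for q in ctrl.pinpoint('tag_middle',"scene")])
E
```

```text
t 23.55 p [613.  155.7  86.5] phi -10.58 tilt 0.52 w 48.3 g 0.0 F [ 0.1 -0.1 -0. ]
turn z total 0.0
shift total (after turn) [0.03 0.08 1.24]
[(array([602., 125.,  28.]), 0.91), (array([381., 760.,  28.]), 0.63)]
```

Request:
{"fn": "apply_moves", "kwargs": {"targets": [[0.1, [0, 0, 0.5], [0, 0, 0]], [0.1, [0, 0, 0], [0, 0, 0]], [0.1, [0, 0, 0], [0, 0, 0]]]}}

```text
t: 24.02
ee_pos: [617.6, 156.7, 67.9]
orientation: [2.416, 2.006, 0.004]
ft_force: [-0.7, 0.3, 1.3]
width: 48.3
grasp_force: 0.0
```

```bash
python3 -c "
from h import *
go((616.6,156.5,24.5),-10.6)"
```

```text
t 24.02 p [617.6 156.7  67.9] phi -10.58 tilt 0.15 w 48.3 g 0.0 F [-0.7  0.3  1.3]
turn z total 0.0
shift total (after turn) [-0.01 -0.02  0.87]
```

Request:
{"fn": "apply_moves", "kwargs": {"targets": [[0.1, [0, -0.02, 0.4], [0, 0, 0]], [0.1, [0, 0, 0.35], [0, 0, 0]], [0.1, [0, 0, 0.12], [0, 0, 0]], [0.1, [0, 0, 0], [0, 0, 0]], [-1, [0, 0, 0], [0, 0, 0]], [-1, [0, 0, 0], [0, 0, 0]], [-1, [0, 0, 0], [0, 0, 0]], [-1, [0, 0, 0], [0, 0, 0]]]}}

```text
t: 25.02
ee_pos: [615.8, 156.7, 22.9]
orientation: [2.416, 2.007, 0.001]
ft_force: [0.3, -0.2, 1.4]
width: 33.6
grasp_force: 30.0
```

Request:
{"fn": "apply_moves", "kwargs": {"targets": [[-1, [0, 0, -0.1], [0, 0, 0]], [-1, [0, 0, -0.12], [0, 0, 0]], [-1, [0.3, 0, 0], [0, 0, 0]], [-1, [0.4, 0, 0], [0, 0, 0]], [-1, [0.5, 0, 0], [0, 0, 0]], [-1, [0.5, 0, 0], [0, 0, 0]], [-1, [0.4, 0, 0], [0, 0, 0]], [-1, [0, 0, -0.6], [0, 0, 0]]]}}

```text
t: 26.02
ee_pos: [633.1, 261.8, 61.3]
orientation: [-2.413, -2.009, 0.006]
ft_force: [-0.3, -0.8, 0.1]
width: 33.7
grasp_force: 30.0
```

```bash
python3 -c "
from h import *
go((426.7,368.9,92),-8.8)"
```

```text
t 26.02 p [633.1 261.8  61.3] phi -10.45 tilt 0.25 w 33.7 g 30.0 F [-0.3 -0.8  0.1]
turn z total -0.018
shift total (after turn) [ 1.48 -4.41 -0.6 ]
```

Request:
{"fn": "apply_moves", "kwargs": {"targets": [[-1, [0, 0, -0.6], [0, 0, -0.018]], [-1, [0.2, -0.73, 0], [0, 0, 0]], [-1, [0.25, -0.73, 0], [0, 0, 0]], [-1, [0.25, -0.73, 0], [0, 0, 0]], [-1, [0.25, -0.73, 0], [0, 0, 0]], [-1, [0.25, -0.73, 0], [0, 0, 0]], [-1, [0.25, -0.73, 0], [0, 0, 0]], [-1, [0, 0, 0], [0, 0, 0]]]}}

```text
t: 27.02
ee_pos: [427.5, 367.0, 93.4]
orientation: [-2.385, -2.045, 0.002]
ft_force: [0.2, -0.2, -0.9]
width: 33.7
grasp_force: 30.0
```

```bash
python3 -c "
from h import *
go((426.7,368.9,7),-8.8)"
```

```text
t 27.02 p [427.5 367.   93.4] phi -8.77 tilt 0.06 w 33.7 g 30.0 F [ 0.2 -0.2 -0.9]
turn z total 0.0
shift total (after turn) [ 0.04 -0.02  1.73]
```

Request:
{"fn": "apply_moves", "kwargs": {"targets": [[-1, [0, 0, 0.7], [0, 0, 0]], [-1, [0, 0, 0.6], [0, 0, 0]], [-1, [0, 0, 0.3], [0, 0, 0]], [-1, [0, 0, 0.13], [0, 0, 0]], [-1, [0, 0, 0.02], [0, 0, 0]], [-1, [0, 0, 0], [0, 0, 0]]]}}

```text
t: 27.78
ee_pos: [430.3, 366.0, 6.8]
orientation: [2.388, 2.041, 0.002]
ft_force: [-0.7, 0.5, -1.1]
width: 33.8
grasp_force: 30.0
```

Request:
{"fn": "apply_moves", "kwargs": {"targets": [[0.1, [0, 0, 0], [0, 0, 0]], [0.1, [0, 0, 0], [0, 0, 0]], [0.1, [0, 0, 0], [0, 0, 0]], [0.1, [0, 0, -0.2], [0, 0, 0]], [0.1, [0, 0, -0.8], [0, 0, 0]], [0.1, [0, 0, -1], [0, 0, 0]], [0.1, [0, 0, -1], [0, 0, 0]], [0.1, [0, 0, -1], [0, 0, 0]]]}}

```text
t: 28.78
ee_pos: [429.5, 365.4, 208.3]
orientation: [2.388, 2.041, 0.001]
ft_force: [0.6, -0.3, 0.0]
width: 48.2
grasp_force: 0.0
```

Request:
{"fn": "apply_moves", "kwargs": {"targets": [[0.1, [-1, 0, 0], [0, 0, 0]], [0.1, [-1, 0, 0], [0, 0, 0]], [0.1, [-1, 0, 0], [0, 0, 0]], [0.1, [-1, 0, 0], [0, 0, 0]], [0.1, [-1, 0, 0], [0, 0, 0]], [0.1, [-1, 0, 0], [0, 0, 0]], [0.1, [-1, 0, 0], [0, 0, 0]], [0.1, [0, 0, 0], [0, 0, 0]]]}}

```text
t: 29.78
ee_pos: [374.5, 17.5, 206.5]
orientation: [2.393, 2.035, 0.0]
ft_force: [0.5, 0.5, 0.4]
width: 48.3
grasp_force: 0.0
```

```bash
python3 - <<'E'
from h import *
np.set_printoptions(precision=1,suppress=True)
go((0,0,0))
D={n:img(n) for n in("scene","top")}
c,s=np.cos(np.radians(-8.8)),np.sin(np.radians(-8.8)); A=np.array([[c,s],[-s,c]])
for n in D:
    for l,z in(("tag",16),):
        for m in ctrl.masks_of(l,n)[:3]:
            ys,xs=np.nonzero(m["region"]); w=np.array([onz(D[n],(x,y),z)[:2] for x,y in zip(xs,ys)],np.float32)
            r=cv2.minAreaRect(w); print(l,n,round(m["score"],2),np.round(r[0],1),np.round(r[1],1),round(r[2],1),"tray:",A@(np.array(r[0])-(418,321)))
    for l,z in(("tray",4),("lever_grip",159),("disc",0),("bottle",0),("cups",0)):
        print(l,n,[(onz(D[n],q['xy'],z).round(),round(q['score'],2)) for q in ctrl.pinpoint(l,n)[:1]])
E
```

```text
t 29.77 p [374.5  17.5 206.5] phi -9.25 tilt 0.04 w 48.3 g 0.0 F [0.5 0.5 0.4]
shift total (after turn) [-1.6 -7.3  4.1]
tag scene 0.86 [417.3 327.9] [142.7  41.4] 82.3 tray: [-1.7  6.7]
tag scene 0.73 [385.4 757.2] [ 40.4 142.8] 4.7 tray: [-98.9 426.1]
tag scene 0.42 [650.1 -29.2] [183.4  90.9] 32.1 tray: [ 282.9 -310.6]
tray scene [(array([416., 322.,   4.]), 0.89)]
lever_grip scene [(array([487.,  75., 159.]), 0.75)]
disc scene [(array([543., 192.,   0.]), 0.67)]
bottle scene [(array([741., 169.,   0.]), 0.68)]
cups scene [(array([416., 321.,   0.]), 0.41)]
tag top 0.62 [392.6 750.6] [ 33.2 140.6] 4.4 tray: [-90.8 420.6]
tag top 0.58 [420.9 318.4] [137.9  34.1] 82.4 tray: [ 3.3 -2.1]
tray top [(array([421., 321.,   4.]), 0.83)]
lever_grip top [(array([500.,  84., 159.]), 0.97)]
disc top [(array([529., 183.,   0.]), 0.81)]
bottle top []
cups top [(array([377., 151.,   0.]), 0.79)]
```

```bash
python3 -c "
from workcell import ctrl
print(ctrl.close_job())"
```

```text
the job is handed in; nothing more can be done
None
```

I pressed the bush in and laid the tag flat in the green tray, bush side up, with the lever back up; the job is handed in at about 30 s, but the hand-in gave no verdict.

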